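Hitch the slotting sled and index it one fret

ROBOT

A 6-joint arm with a two-finger parallel gripper is mounted at the origin on the work surface. World frame = base frame: x ahead of the robot, y to its left, z up, the work surface at z = 0. Lengths are in m, angles in rad, forces in N, time in s.
With the tool pointing down it reaches from about 0.225 to 0.875 m from the base axis. Payload 3.4 kg.
Tool frame: the origin (TCP) lies midway between the tips of the shut fingers; the grasp point (between the pads) lies 19 mm behind it (pinch_z is the distance from the TCP to the grasp point, in m); z points along the fingers, y is the line along which they close (so a half turn about z gives the same grasp; the last joint's range is limited). The gripper opens to 85 mm and grips with 20 to 120 N. Pads are 22 mm wide; open, the fingers measure 114 mm over their backs; the gripper's body (76 mm by 85 mm) begins 54 mm behind the grasp point. The pads swing forward as they close: fully open they stand 13 mm farther back than shut.
Start: joints at [-0.121, 0.276, 1.505, -0, 1.361, -0.121], TCP at [0.575, -0, 0.231] pointing down, gripper open.
Joint ranges: [-2.89, 2.89], [-0.75, 2.08], [0.22, 2.7], [-1.18, 4.32], [0.11, 2.71], [-2.7, 2.7]. Speed limits (rad/s): [2.57, 2.57, 3.14, 3.14, 3.14, 3.14].

INTERFACE

Orientations are given as a unit quaternion [w, x, y, z].
In Python, from rig import get_state, get_image, sign_off, pinch_z gives the robot as it stands.
- The arm moves only by the tool send_rows, never from a script. Its argument "steps" is one flat list of numbers, 5 for each row, row after row: the gripper's target within -1 to 1 (fully open at 1, half-way at 0, shut at -1), then the shift along the tool's x, y, z in cm, then the turn about the tool's z in degrees. In form: [gripper, x, y, z, roll, gripper, x, y, z, roll, ...]. A call has 1 to 12 rows; each row shifts and turns the commanded pose from where the row before left it, along the tool's axes as they then stand; what a row does not reach is not made up. A row lasts 1/10 s, in which the tool goes at most 50 mm and 8.59 degrees, less where a joint would pass 70% of its speed; a pose out of reach is approached as far as the arm can. A call is refused whole if a number of a shift passes 5 or a number of a turn 8.59, either way. A call with a gripper value outside its range is refused whole. The fingers move at their own pace and stop on an object; "newtons" is the grip in N (left out, the last holds). Time passes only in rows, so rows that do not move let the fingers close. It gives the time, the measured TCP pose, the force, the opening and the grip force at its end, in the units of the state.
- get_state(): the state, without advancing time (a new reading comes with each control period).
- get_image(name): name is "scene" or "side" or "wrist"; returns a dict with "color" (400x640x3 uint8, red, green, blue), "mtx" (3x3 intrinsics, pixels), "T" (4x4, takes a point from camera to world coordinates); the wrist camera has in their place "mount" (4x4, takes a point from camera to tool coordinates, whose origin is the TCP and whose axes are the flange's). Camera axes: x right, y down, z forward; pixel columns grow to the right and rows downward; lengths in m; the calibration is good to about 2 mm. The wrist camera is an equidistant fisheye: a pixel r from the principal point sees the ray r / f radians off the axis. A picture is of the moment at which its call begins: read the wrist's pose just before it. There is no depth.
- sign_off(): hands the job in; it is judged then, once.
The state is a dict: "clock": time; "qpos": joint angles; "qd": joint speeds; "effort": joint torques, N m; "position": TCP position; "ee_rot": TCP orientation; "contact_force": force on the tool from outside, world axes, zero at the start; "moment": the same for the moment, N m; "width": finger opening in m; "gripper_force": force on a finger pad.
Only numpy, scipy, OpenCV 4.12 (cv2) and the standard library are available. Lean on these libraries where they do the work, as an engineer would, in place of code of your own. Each camera call takes 0.05 s, during which the arm holds its last target. There are 200 camera calls.

TASK

On the luthier's fret-slotting jig, push the wooden sled along its rail, by the upright lug at its back, onto the locked slider's pin until the hook's sprung latch flips shut behind the pin. Then press down the latch tab on the slider and slide it on to the very next notch, away from the sled's starting side, towing the sled along, and let the tab spring back up so that the slider is locked in that next notch. Leave the tools and pots on the bench where they are.

Things in the scene. Friction and masses are not known exactly. Their poses are not given: they have to be found in the camera images.
- jig: Dark steel jig plate, fixed to the bench, 130 x 570 x 10 mm; origin at the centre of its underside, z up. Its own y axis runs along the rail: +y is the way the sled is pushed and the slider is indexed; x is across. All offsets below are in this frame, and heights are above the bench. Two steel saw-guide posts, 14 x 22 mm, stand at x = +-54 mm, y = -20 mm, top at 72 mm; the sled passes between them.
- sled (a joint): Travel of the sled along the jig's +y, m: about 0 to 0.07 at the start; at 0.115 (with the slider still in its first notch) the pin is at the bottom of the hook. It slides with about 1 N friction and cannot leave the rail. The sled is an 80 x 160 mm plywood deck, top at 36 mm, with a dark fingerboard blank clamped on it (top 43 mm), an upright wooden lug at its rear (-y) end and a steel hook, open towards +y, at its front.
- push_face (a point): Centre line of the rear (-y) face of the sled's upright lug, 70 mm above the bench. The lug is 50 mm wide (x), 14 mm thick (y), and rises from 36 to 88 mm above the bench; the face is flat and free behind, with the jig's guide rails at 20 mm below. Pushing it to +y moves the sled. The hitch takes about 5 N.
- hook_seat (a point): Where the pin's axis lies when the pin is at the bottom of the hook's throat; 174 mm ahead (+y) of push_face, 42 mm above the bench. The hook's mouth is 21 mm wide and its prongs end 31 mm ahead of this point; prongs are 34 to 50 mm above the bench.
- pin (a point): The slider's upright steel pin, 12 mm thick, on an arm 90 mm on the sled's (-y) side of the slider's centre; the point is on its axis 42 mm above the bench, its top is at 62 mm. Pin and hook are always in line. Hitched, the pin lies 0 to 3 mm ahead (+y) of hook_seat and the closed latch keeps it there.
- gate (a joint): Sprung safety latch in the hook's mouth, an 18 mm dark steel flap on an upright hinge, rad: 0 shut; the pin pushes it open to about 0.8 on its way in and it springs back to 0 behind the pin.
- slider (a joint): Travel of the locking slider along the jig's +y, m: 0 in its first notch, where it starts. The next notches are at 0.0365, 0.0709 and 0.1034. In a notch it has about 1 mm play each way, and cannot be moved unless the tab is pressed. It slides with about 1 N friction, a further 1 N when it tows the sled. Slider: aluminium block 70 x 60 mm, top at 50 mm, with an upright thumb rest at its far (+y) end.
- tab_top (a point): Centre of the top of the slider's ribbed steel latch tab, a plate 40 x 40 mm, level, 64 mm above the bench when up; it is open on three sides. Press it straight down.
- tab (a joint): How far the tab is pressed, m: 0 up, 0.010 fully down (5.5 N to start, 8.5 N fully down). From 0.0065 on, the slider is free. If it is let go between notches it stays down by itself, the slider still slides, and it springs up when within 3 mm of the middle of a notch, centring the slider.
- thumb_face (a point): Centre line of the face of the thumb rest that looks at the tab and the sled (-y), 24 mm ahead (+y) of the centre of the tab, 75 mm above the bench. The rest is 50 mm wide (x), 12 mm thick, 50 to 90 mm above the bench. A finger that presses the tab can push this face to +y to move the slider.
- glue: Bystander: white glue bottle, 56 mm thick, 130 mm high; origin at the centre of its underside. Not to be moved.
- sanding_block: Bystander: wooden sanding block 50 x 90 x 31 mm, lying loose; origin at the centre of its underside. Not to be moved.
- tub: Bystander: open white plastic tub, 72 mm wide, 70 mm high; origin at the centre of its underside. Not to be moved.
- screwdriver: Bystander: screwdriver, 170 mm long, lying loose. Not to be moved.

How it is judged:
On the way:
1. the sled is hitched: the pin is in the hook and the latch is shut behind it, with the slider still locked in its first notch (y of pin in the frame of hook_seat between -0.003 and 0.006 m and value of joint gate below 0.15 rad and value of joint slider below 0.004 m and value of joint tab below 0.003 m), for 0.2 s.
At the end, for the whole second after the job is handed in: The slider is locked in the next notch (travel 36.5 mm, within 3 mm) with its tab up (pressed less than 3 mm), the sled still hitched to it (pin within 6 mm of the bottom of the hook, latch within 0.15 rad of shut), all at rest, and the bystanders where they stood (value of joint slider between 0.0335 and 0.0395 m and value of joint tab below 0.003 m and y of pin in the frame of hook_seat between -0.003 and 0.006 m and value of joint gate below 0.15 rad and velocity of joint slider between -0.01 and 0.01 m/s and velocity of joint sled between -0.01 and 0.01 m/s); the robot touches nothing.
It fails at once if a bystander is moved more than 20 mm (distance of any of glue, tub, sanding_block, screwdriver from where it was at the start of the episode above 0.02 m).
It also fails if it takes over 48 s, if anything falls off the work surface, if the arm or the gripper's body presses on something with over 40 N, if the wrist force passes 120 N, or if a joint passes its speed limit or range.

## Working session

There is one attempt and no reset: what is moved stays moved. The work goes in short steps, Python scripts to look and compute and a tool call to move; the robot and the scene stay as the last step left them, time stands still between calls to the robot, and variables do not carry over. Pictures are saved under pics/ and viewed, at most 10 in all, crops included, and the job is handed in when it is done.

Besides the shell and the picture viewer there is one more tool, called by a JSON object that holds its "api" and its "payload", one argument or row to a line. send_rows: Moves the arm, as the interface text tells. Its arguments: {"type":"object","properties":{"steps":{"type":"array"},"newtons":{"type":"number"}},"required":["steps"]}

```bash
mkdir -p pics; python3 - <<'E'
from rig import *
import cv2,numpy as np,pickle
s=get_state();print(s['position'],s['ee_rot'],s['clock'],s['width'])
d={}
for n in ("scene","side","wrist"):
    im=get_image(n);d[n]=im;cv2.imwrite(f'pics/{n}0.png',im['color'][:,:,::-1])
    print(n,{k:np.round(v,4).tolist() for k,v in im.items() if k!='color'})
pickle.dump(d,open('d0.pkl','wb'))
E
```

```text
[5.74473273e-01 4.55822073e-05 2.30427586e-01] [-7.27243785e-04  7.07112171e-01  7.07100798e-01 -5.56488376e-04] 0.0 0.0854387711678893
scene {'mtx': [[381.8329, 0.0, 324.053], [0.0, 381.8329, 200.4337], [0.0, 0.0, 1.0]], 'T': [[-0.7965, 0.4685, -0.3823, 0.8354], [0.6045, 0.6018, -0.5219, 0.4405], [-0.0145, -0.6468, -0.7625, 0.6574], [0.0, 0.0, 0.0, 1.0]]}
side {'mtx': [[383.2261, 0.0, 327.6108], [0.0, 383.2261, 200.0581], [0.0, 0.0, 1.0]], 'T': [[-0.9985, -0.0062, 0.0546, 0.4823], [-0.0492, 0.5425, -0.8386, 0.8964], [-0.0244, -0.84, -0.542, 0.6006], [0.0, 0.0, 0.0, 1.0]]}
wrist {'mtx': [[309.7069, 0.0, 319.1579], [0.0, 309.7069, 199.8034], [0.0, 0.0, 1.0]], 'mount': [[0.0, -0.961, -0.2764, 0.0698], [1.0, 0.0004, -0.0014, 0.0], [0.0015, -0.2764, 0.961, -0.1423], [0.0, 0.0, 0.0, 1.0]]}
```

View pics/scene0.png

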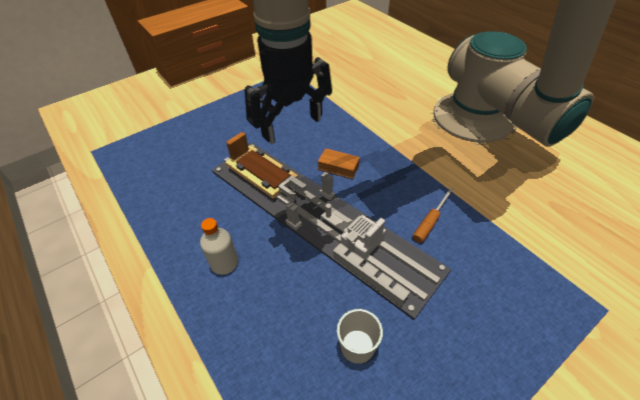

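View pics/side0.png

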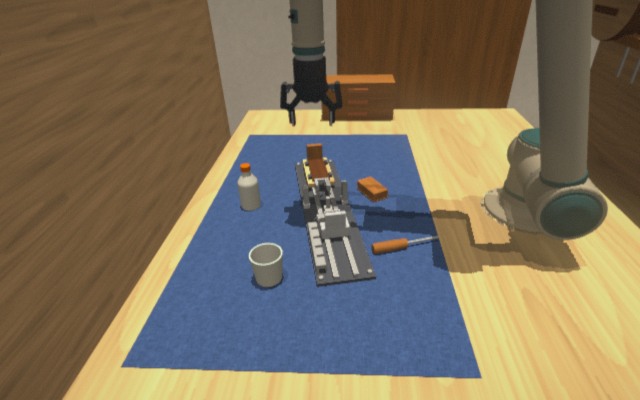

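The scene picture shows the jig with the sled's lug at about (237,147), the tab at about (361,228) and the thumb rest at about (375,235). The plate's far corners are near (413,315) and (449,268). I'll enlarge it to get precise pixels.

```bash
python3 - <<'E'
import pickle,cv2
d=pickle.load(open('d0.pkl','rb'))
c=d['scene']['color'][125:325,200:460,::-1]
cv2.imwrite('pics/c1.png',cv2.resize(c,None,fx=3,fy=3,interpolation=cv2.INTER_CUBIC))
c=d['side']['color'][135:285,280:400,::-1]
cv2.imwrite('pics/c2.png',cv2.resize(c,None,fx=4,fy=4,interpolation=cv2.INTER_CUBIC))
E
```

```text
(no output)
```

View pics/c1.png

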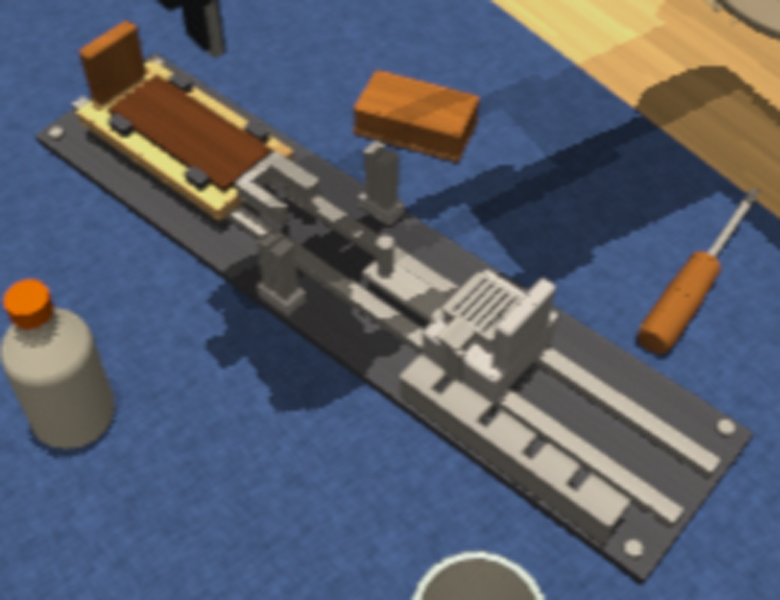

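View pics/c2.png

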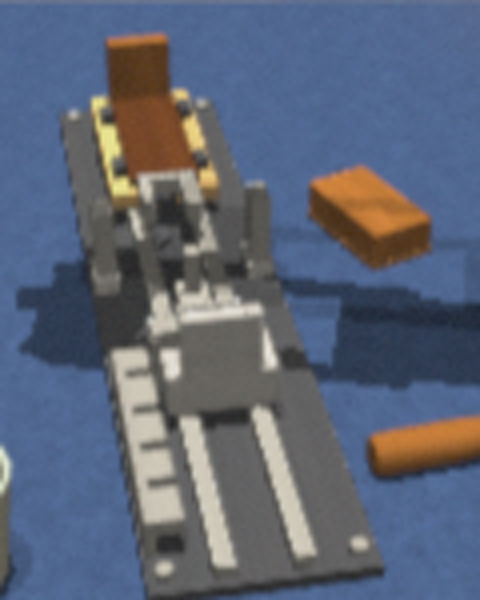

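The crops show these points:
- **Crop 1:** plate corners (38,137), (641,578), (750,433); post tops (379,148), (275,240); lug's front top edge (87,53)–(141,29); pin top (385,242); thumb rest top edge (497,330)–(551,285).
- **Crop 2:** plate corners (150,597), (383,572), (62,113), (213,100).

I'll fit the jig pose from these.

```bash
cat >h.py <<'E'
import numpy as np,pickle
from scipy.optimize import least_squares
d=pickle.load(open('d0.pkl','rb'))
def pix(n,p):
    p=np.array(p,float)+.5
    return p/3-.5+[200,125] if n=='scene' else p/4-.5+[280,135]
def ray(n,p,z):
    m=d[n];T=m['T'];u=pix(n,p);r=T[:3,:3]@np.linalg.solve(m['mtx'],[*u,1])
    return T[:3,3]+r*(z-T[2,3])/r[2]
def proj(n,P):
    m=d[n];c=np.linalg.inv(m['T'])@[*P,1];q=m['mtx']@c[:3];return q[:2]/q[2]
E
python3 - <<'E'
from h import *
L=[('scene',(641,575),65,285,10),('scene',(750,433),-65,285,10),('scene',(38,137),65,-285,10),('scene',(379,148),-54,-20,72),('scene',(277,240),54,-20,72),
('side',(150,592),65,285,10),('side',(383,568),-65,285,10),('side',(62,113),65,-285,10),('side',(213,100),-65,-285,10)]
def W(q,x,y,z):
    c,s=np.cos(q[2]),np.sin(q[2]);return np.array([q[0]+c*x-s*y,q[1]+s*x+c*y,z])
f=lambda q:np.concatenate([proj(n,W(q,x/1e3,y/1e3,z/1e3))-pix(n,p) for n,p,x,y,z in L])
r=least_squares(f,[.55,.1,0],loss='soft_l1');q=r.x;print(q,np.degrees(q[2]));print(f(q).reshape(-1,2).round(1).tolist())
def J(n,p,z):
    w=ray(n,p,z)[:2]-q[:2];c,s=np.cos(q[2]),np.sin(q[2]);return (np.array([c*w[0]+s*w[1],-s*w[0]+c*w[1]])*1e3).round(1)
for k,n,p,z in [('lugL','scene',(87,53),.088),('lugR','scene',(141,29),.088),('lugL','side',(108,42),.088),('lugR','side',(167,38),.088),
 ('pin','scene',(385,242),.062),('pin','side',(193,287),.062),('thumbL','scene',(497,330),.09),('thumbR','scene',(551,285),.09),('thL','side',(178,320),.09),('thR','side',(263,312),.09),('tab','scene',(483,301),.064)]: print(k,n,J(n,p,z))
np.save('q.npy',q)
E
```

```text
[0.54287969 0.0166252  0.20105438] 11.519567565301212
[[0.2, 1.0], [0.9, -0.8], [-0.8, -2.0], [0.8, 0.7], [-0.7, -0.3], [-0.7, 0.5], [0.4, -1.1], [-0.2, -0.4], [0.1, -0.7]]
lugL scene [  24.6 -245. ]
lugR scene [ -20.3 -234.9]
lugL side [  25.4 -244.7]
lugR side [ -21.7 -242.6]
pin scene [ 2.  31.9]
pin side [ 6.9 76. ]
thumbL scene [ 27.5 143.4]
thumbR scene [-21.5 148.1]
thL side [ 26.4 150. ]
thR side [-23.6 151.1]
tab scene [ -0.5 113. ]
```

The fit holds together: residuals are mostly under 1 px, the lug and thumb rest come out about 45–50 mm wide, and the tab sits about 24 mm before the thumb face. The jig is at (0.543, 0.017) with yaw 11.5°, push_face is at jig y ≈ -253 mm and the tab at about 113 mm. I'll roll to line up with the jig, shut the fingers and go behind the lug.

{"api": "send_rows", "payload": {
  "steps": [-1,0,0,0,-5.76,-1,0,0,0,-5.76,-1,-4.45,-0.46,0,0,-1,-4.45,-0.46,0,0,-1,-4.45,-0.46,0,0,-1,-4.45,-0.46,0,0,-1,-4.45,-0.46,0,0,-1,-4.45,-0.46,0,0,-1,0,0,4,0,-1,0,0,4,0,-1,0,0,0,0,-1,0,0,0,0],
  "newtons": 40
}}

```text
clock: 1.35
position: [0.6011, -0.2669, 0.151]
ee_rot: [-0.001, 0.633, 0.775, -0.0]
contact_force: [0.5, -0.1, 0.4]
width: -0.0002
gripper_force: 0.0
```

```bash
cat >>h.py <<'E'
def jig(p):
    q=np.load('q.npy');w=np.array(p[:2])-q[:2];c,s=np.cos(q[2]),np.sin(q[2])
    return (np.array([c*w[0]+s*w[1],-s*w[0]+c*w[1],p[2]])*1e3).round(1)
def st():
    from rig import get_state
    s=get_state();q=np.load('q.npy')[2];F=s['contact_force'];x=s['ee_rot']
    print('t',s['clock'],'jig',jig(s['position']),'F jig',(np.array([np.cos(q)*F[0]+np.sin(q)*F[1],-np.sin(q)*F[0]+np.cos(q)*F[1],F[2]])).round(1),'rot',np.round(x,3))
    return s
E
python3 - <<'E'
from h import *;from rig import *;import cv2
st();im=get_image('wrist');cv2.imwrite('pics/w1.png',im['color'][:,:,::-1])
E
```

```text
t 1.35 jig [   0.4 -289.5  151. ] F jig [ 0.5 -0.2  0.4] rot [-0.001  0.633  0.775 -0.   ]
```

View pics/w1.png

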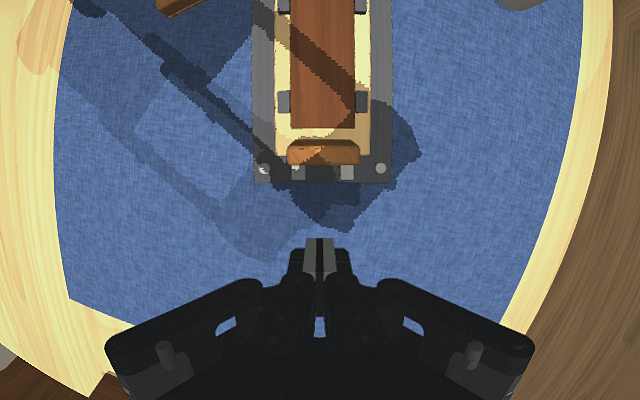

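The wrist view shows the tool square to the jig. The lug is centred at about (323,152), straight ahead of the fingertips at (319,240), with clear space in between. I'll descend and begin the push.

{"api": "send_rows", "payload": {
  "steps": [-1,0,0,4,0,-1,0,0,4,0,-1,0,0,1.4,0,-1,1.2,0,0,0,-1,1.2,0,0,0,-1,1,0,0,0,-1,1,0,0,0,-1,1,0,0,0,-1,1,0,0,0,-1,1,0,0,0,-1,1,0,0,0,-1,0,0,0,0]
}}

```text
clock: 2.6
position: [0.5835, -0.1828, 0.057]
ee_rot: [-0.001, 0.632, 0.775, 0.0]
contact_force: [-0.4, -0.6, 0.1]
width: 0.0003
gripper_force: 0.0
```

```bash
python3 -c "
from h import *;st()"
```

```text
t 2.6 jig [  -0.  -203.5   57. ] F jig [-0.5 -0.5  0.1] rot [-0.001  0.632  0.775  0.   ]
```

{"api": "send_rows", "payload": {
  "steps": [-1,0.6,0,0,0,-1,0.6,0,0,0,-1,0.6,0,0,0,-1,0.5,0,0,0,-1,0.5,0,0,0,-1,0.5,0,0,0]
}}

```text
clock: 3.2
position: [0.578, -0.1535, 0.0572]
ee_rot: [0.001, 0.632, 0.775, -0.001]
contact_force: [0.2, -6.3, -3.3]
width: 0.0002
gripper_force: 3.2
```

{"api": "send_rows", "payload": {
  "steps": [-1,0.4,0,0,0,-1,0.4,0,0,0]
}}

```text
clock: 3.4
position: [0.5764, -0.1459, 0.0572]
ee_rot: [0.001, 0.632, 0.775, -0.001]
contact_force: [-1.2, -5.1, -2.7]
width: -0.0003
gripper_force: 2.4
```

{"api": "send_rows", "payload": {
  "steps": [-1,0.3,0,0,0,-1,0.3,0,0,0]
}}

```text
clock: 3.6
position: [0.5749, -0.1389, 0.0572]
ee_rot: [0.0, 0.633, 0.775, -0.0]
contact_force: [-1.5, -3.4, -3.0]
width: 0.0002
gripper_force: 1.5
```

```bash
python3 - <<'E'
from h import *;from rig import *;import cv2
st();im=get_image('wrist');cv2.imwrite('pics/w2.png',im['color'][:,:,::-1])
E
```

```text
t 3.6 jig [   0.3 -158.8   57.2] F jig [-2.1 -3.  -3. ] rot [ 0.     0.633  0.775 -0.   ]
```

View pics/w2.png

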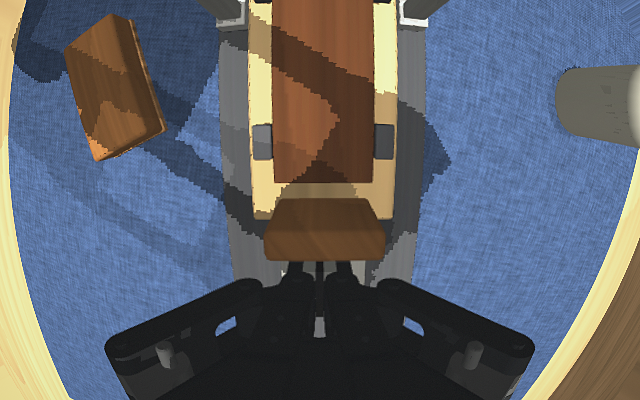

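The fingers are flat against the lug, whose rear edge is at row 260. The force has peaked at about 6 N and is falling, so the gate is giving way. I'll keep going in small steps until the pin bottoms.

{"api": "send_rows", "payload": {
  "steps": [-1,0.2,0,0,0,-1,0.2,0,0,0]
}}

```text
clock: 3.85
position: [0.5742, -0.1344, 0.0574]
ee_rot: [-0.0, 0.633, 0.774, 0.0]
contact_force: [-0.7, -1.2, 0.1]
width: 0.0001
gripper_force: 0.4
```

{"api": "send_rows", "payload": {
  "steps": [-1,0.2,0,0,0,-1,0.1,0,0,0]
}}

```text
clock: 4.05
position: [0.5741, -0.1327, 0.0575]
ee_rot: [0.001, 0.632, 0.775, -0.001]
contact_force: [-0.4, -6.5, -2.0]
width: -0.0001
gripper_force: 3.0
```

{"api": "send_rows", "payload": {
  "steps": [-1,0.2,0,0,0,-1,0,0,0,0]
}}

```text
clock: 4.25
position: [0.574, -0.1325, 0.0575]
ee_rot: [0.002, 0.632, 0.775, -0.001]
contact_force: [-0.4, -9.1, -2.0]
width: -0.0
gripper_force: 4.2
```

{"api": "send_rows", "payload": {
  "steps": [-1,0.2,0,0,0,-1,0,0,0,0]
}}

```text
clock: 4.45
position: [0.574, -0.1322, 0.0576]
ee_rot: [0.003, 0.632, 0.775, -0.002]
contact_force: [-0.2, -12.6, -4.5]
width: -0.0001
gripper_force: 6.4
```

The TCP stalled at jig y ≈ -152 mm, so push_face is at -141 against the predicted -142: bottomed. I'll back off, rise and look at the latch and tab from above.

{"api": "send_rows", "payload": {
  "steps": [-1,-0.5,0,0,0,-1,-1,0,0,0,-1,-1,0,0,0,-1,0,0,-4,0,-1,0,0,-4,0,-1,0,0,-4,0,-1,4,0,0,0,-1,4,0,0,0,-1,4,0,0,0,-1,4,0,0,0,-1,3.5,0,0,0,-1,0,0,0,0]
}}

```text
clock: 5.65
position: [0.5376, 0.0425, 0.1775]
ee_rot: [-0.001, 0.631, 0.776, 0.001]
contact_force: [-0.5, -0.3, 0.3]
width: 0.0004
gripper_force: 0.0
```

```bash
python3 - <<'E'
from h import *;from rig import *;import cv2
s=st();im=get_image('wrist');cv2.imwrite('pics/w3.png',im['color'][:,:,::-1]);pickle.dump((s,im),open('w3.pkl','wb'))
E
```

```text
t 5.65 jig [  0.   26.4 177.5] F jig [-0.6 -0.2  0.3] rot [-0.001  0.631  0.776  0.001]
```

View pics/w3.png

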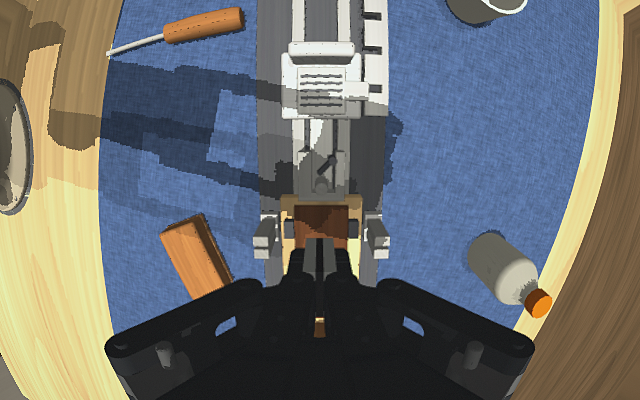

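The wrist view shows the tab at about (322,93), the thumb rest at about (322,50), the pin at about (321,183) and a dark latch flap at about (327,165). I'll zoom in to judge the latch.

```bash
python3 - <<'E'
from h import *;import cv2
s,im=pickle.load(open('w3.pkl','rb'))
c=im['color'][30:210,260:400,::-1]
cv2.imwrite('pics/w3c.png',cv2.resize(c,(560,720)[:2] if 0 else (466,600),interpolation=cv2.INTER_CUBIC))
from scipy.spatial.transform import Rotation as R
w,x,y,z=s['ee_rot'];Rt=R.from_quat([x,y,z,w]).as_matrix()
def wr(u,v,h):
    m=im['mtx'];a=np.array([u-m[0,2],v-m[1,2]])/m[0,0];r=np.linalg.norm(a)
    k=np.array([*(a/r*np.sin(r)),np.cos(r)]);M=im['mount']
    o=Rt@M[:3,3]+s['position'];k=Rt@M[:3,:3]@k;return jig(o+k*(h-o[2])/k[2])
print('pin',wr(321,183,.062),'tab',wr(322,92,.064),'tab front/back',wr(322,113,.064),wr(322,72,.064),'thumbtop near',wr(322,57,.09))
print('flap ends',wr(319,176,.05),wr(336,154,.05))
E
```

```text
pin [ 1.1 37.4 62. ] tab [  1.6 114.1  64. ] tab front/back [ 1.7 96.7 64. ] [  1.5 130.8  64. ] thumbtop near [  1.3 138.7  90. ]
flap ends [-0.6 41.1 50. ] [14.2 60.9 50. ]
```

View pics/w3c.png

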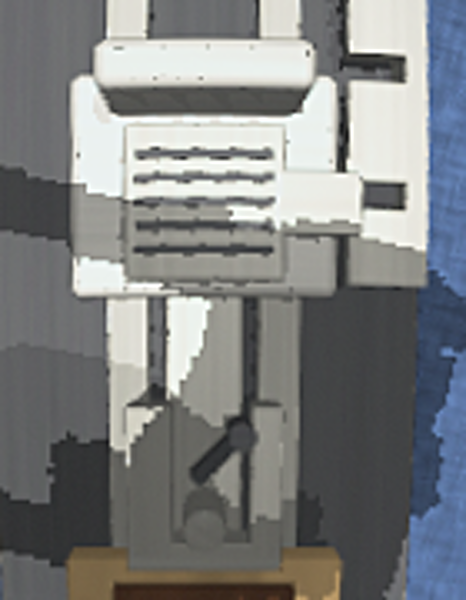

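The flap hangs diagonally from the right prong, its tip just ahead of the pin. To confirm that this is its shut angle, I'll put the hook before and after side by side from the scene camera.

```bash
python3 - <<'E'
from h import *;from rig import *;import cv2
n=get_image('scene')['color'];o=d['scene']['color']
a=o[168:212,268:318,::-1]; b=n[188:232,300:350,::-1]
f=lambda c:cv2.resize(c,None,fx=8,fy=8,interpolation=cv2.INTER_CUBIC)
cv2.imwrite('pics/cmp.png',np.hstack([f(a),f(b)]))
E
```

```text
(no output)
```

View pics/cmp.png

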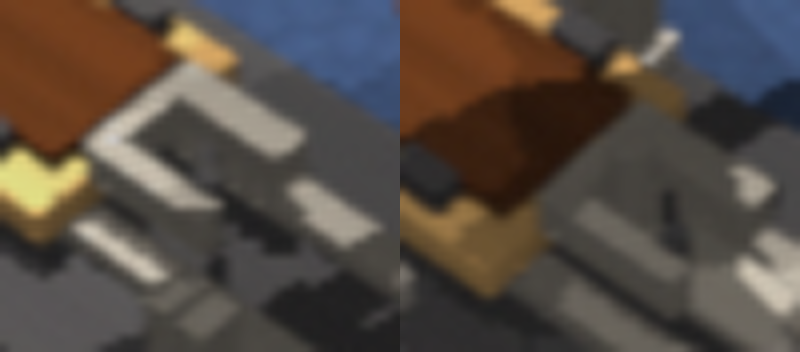

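The comparison is dark but agrees. The closed latch is stated to leave the pin only 0–3 mm of play, and here the tip of the diagonal flap sits directly ahead of the pin. Force also fell to sled friction before the pin bottomed, so the flap snapped shut. Next is the tab.

{"api": "send_rows", "payload": {
  "steps": [-1,3.2,0,0,0,-1,3.2,0,0,0,-1,3,0,0,0,-1,0,0,4,0,-1,0,0,4,0,-1,0,0,2.5,0,-1,0,0,0,0]
}}

```text
clock: 6.45
position: [0.518, 0.1291, 0.0689]
ee_rot: [-0.003, 0.633, 0.774, -0.003]
contact_force: [-1.0, -0.7, -0.4]
width: 0.0001
gripper_force: 0.0
```

{"api": "send_rows", "payload": {
  "steps": [-1,0,0,0.3,0,-1,0,0,0.3,0,-1,0,0,0.3,0,-1,0,0,0,0]
}}

```text
clock: 6.85
position: [0.5211, 0.1306, 0.0641]
ee_rot: [0.001, 0.633, 0.774, 0.001]
contact_force: [-0.1, 0.8, -0.2]
width: 0.0
gripper_force: 0.0
```

```bash
python3 -c "
from h import *;st()"
```

```text
t 6.85 jig [  1.4 116.   64.1] F jig [ 0.1  0.8 -0.2] rot [0.001 0.633 0.774 0.001]
```

{"api": "send_rows", "payload": {
  "steps": [-1,0,0,0.3,0,-1,0,0,0.3,0,-1,0,0,0.3,0,-1,0,0,0.2,0,-1,0,0,0,0,-1,0,0,0,0]
}}

```text
clock: 7.45
position: [0.5211, 0.1307, 0.054]
ee_rot: [0.001, 0.632, 0.775, 0.001]
contact_force: [-2.1, -0.5, 7.6]
width: 0.0
gripper_force: 4.1
```

```bash
python3 -c "
from h import *;st()"
```

```text
t 7.45 jig [  1.5 116.1  54. ] F jig [-2.2 -0.1  7.6] rot [0.001 0.632 0.775 0.001]
```

The tab is fully down: z is 54.0 mm with 7.6 N. I'll press into the thumb face and slide about half way.

{"api": "send_rows", "payload": {
  "steps": [-1,0.5,0,0.1,0,-1,0.5,0,0,0,-1,0.5,0,0,0,-1,0.5,0,0,0,-1,0.5,0,0,0,-1,0,0,0,0]
}}

```text
clock: 8.05
position: [0.516, 0.1557, 0.0539]
ee_rot: [0.001, 0.632, 0.775, 0.001]
contact_force: [-3.3, 0.0, 13.8]
width: 0.0003
gripper_force: 7.2
```

```bash
python3 -c "
from h import *;st()"
```

```text
t 8.05 jig [  1.5 141.7  53.9] F jig [-3.3  0.7 13.8] rot [0.001 0.632 0.775 0.001]
```

The slider is between notches, so I can lift off and the tab should stay down. Then I'll push the thumb rest slowly until it locks.

{"api": "send_rows", "payload": {
  "steps": [-1,0,0,-0.8,0,-1,0,0,-0.8,0,-1,0,0,-0.7,0,-1,0,0,0,0]
}}

```text
clock: 8.45
position: [0.5159, 0.1553, 0.0753]
ee_rot: [0.001, 0.633, 0.775, 0.001]
contact_force: [1.0, -0.2, -0.3]
width: -0.0001
gripper_force: 0.0
```

{"api": "send_rows", "payload": {
  "steps": [-1,0.3,0,0,0,-1,0.3,0,0,0,-1,0.3,0,0,0,-1,0.3,0,0,0]
}}

```text
clock: 8.85
position: [0.5125, 0.1672, 0.0739]
ee_rot: [-0.0, 0.633, 0.775, -0.0]
contact_force: [0.5, 0.7, 1.0]
width: 0.0004
gripper_force: 0.0
```

{"api": "send_rows", "payload": {
  "steps": [-1,0.2,0,0,0,-1,0.2,0,0,0,-1,0,0,0,0]
}}

```text
clock: 9.15
position: [0.5119, 0.1704, 0.074]
ee_rot: [0.0, 0.632, 0.775, -0.001]
contact_force: [0.7, -4.0, -1.2]
width: 0.0002
gripper_force: 1.8
```

```bash
python3 -c "
from h import *;st()"
```

```text
t 9.15 jig [  0.4 156.8  74. ] F jig [-0.1 -4.  -1.2] rot [ 0.     0.632  0.775 -0.001]
```

{"api": "send_rows", "payload": {
  "steps": [-1,0.2,0,0,0,-1,0.2,0,0,0]
}}

```text
clock: 9.35
position: [0.5112, 0.1742, 0.0741]
ee_rot: [0.0, 0.633, 0.774, -0.0]
contact_force: [-0.5, -0.3, -0.2]
width: -0.0
gripper_force: 0.0
```

{"api": "send_rows", "payload": {
  "steps": [-1,0.2,0,0,0,-1,0,0,0,0]
}}

```text
clock: 9.55
position: [0.5108, 0.1778, 0.0745]
ee_rot: [-0.0, 0.633, 0.774, 0.001]
contact_force: [-0.6, 0.0, 0.2]
width: -0.0001
gripper_force: 0.0
```

{"api": "send_rows", "payload": {
  "steps": [-1,0.2,0,0,0,-1,0,0,0,0]
}}

```text
clock: 9.75
position: [0.5105, 0.1791, 0.0745]
ee_rot: [0.0, 0.633, 0.775, 0.0]
contact_force: [-0.3, -1.9, 0.3]
width: -0.0001
gripper_force: 0.3
```

{"api": "send_rows", "payload": {
  "steps": [-1,0.2,0,0,0,-1,0,0,0,0]
}}

```text
clock: 9.95
position: [0.5105, 0.1794, 0.0745]
ee_rot: [0.001, 0.632, 0.775, -0.001]
contact_force: [1.5, -5.9, 1.5]
width: -0.0001
gripper_force: 2.9
```

Force went to zero as the slider was pulled ahead and centred, then rose again at a stall. One more small push will confirm the lock.

{"api": "send_rows", "payload": {
  "steps": [-1,0.2,0,0,0,-1,0,0,0,0]
}}

```text
clock: 10.15
position: [0.5104, 0.1797, 0.0745]
ee_rot: [0.002, 0.632, 0.775, -0.002]
contact_force: [2.2, -10.1, 1.4]
width: -0.0003
gripper_force: 5.4
```

{"api": "send_rows", "payload": {
  "steps": [-1,-0.8,0,0,0,-1,-0.5,0,0,0,-1,0,0,-4,0,-1,0,0,-4,0,-1,0,0,-2.5,0,-1,-4.5,0,0,0,-1,-4.5,0,0,0,-1,0,0,0,0,-1,0,0,0,0]
}}

```text
clock: 11.05
position: [0.5302, 0.0813, 0.1792]
ee_rot: [-0.001, 0.634, 0.774, 0.0]
contact_force: [-0.4, 0.1, 0.4]
width: 0.0001
gripper_force: 0.0
```

```bash
python3 - <<'E'
from h import *;from rig import *;import cv2
s=st();im=get_image('wrist')
c=im['color'][10:220,250:410,::-1]
cv2.imwrite('pics/w4.png',cv2.resize(c,(457,600),interpolation=cv2.INTER_CUBIC))
E
```

```text
t 11.05 jig [  0.5  65.9 179.2] F jig [-0.4  0.2  0.4] rot [-0.001  0.634  0.774  0.   ]
```

View pics/w4.png

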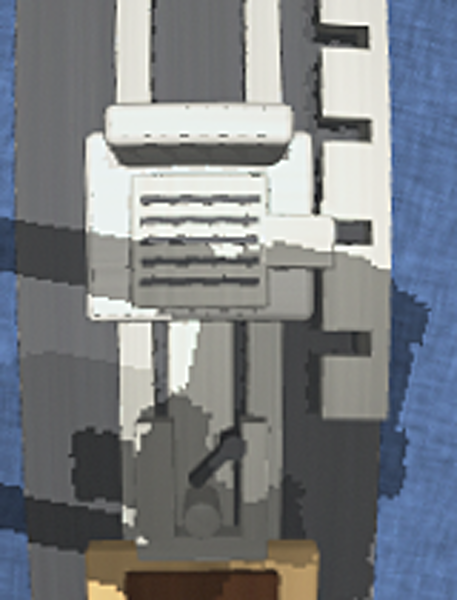

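The tab's tongue now lines up with the second notch at (350,232), and one empty notch, at (345,343), is behind it. The latch keeps the same angle, just ahead of the pin at (203,518), and the sled has been towed along. The lock held against a 10 N push, so I'll hand in.

```bash
python3 -c "
from rig import *;print(sign_off())"
```

```text
the job is handed in; nothing more can be done
None
```

The sled is hitched to the slider's pin, the slider is locked in the next notch with its tab up, and the arm is clear and touched no bystanders; I handed the job in at about 11 s, and no verdict was shown.

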